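# Close the tabletop grill with its hook-in cover

### The job

Close the small tabletop grill with its loose cover plate: hook the cover's tongue under the lip on the grill's near wall while the other end is still raised, then swing that end down gently, without letting it fall, until the cover lies flat on both ledges inside the walls. Let go of it, and leave the other things on the ledge where they are.

Things in the scene. Friction and masses are not known exactly. Their poses are not given: they have to be found in the camera images.
- grill: Small open firebox of dark sheet steel, fixed. Outside 220 (x) x 160 (y) mm, 84 mm high; origin at the centre of its underside on the work surface, z up. All four walls are 84 mm high and 5 mm thick: inside, x runs from -105 to +105 mm and y from -75 to +75 mm. The lip is on its -x wall (towards the robot). Carrying loops on the y sides reach y = +-100 mm at z = 50 mm.
- lip_edge (a point): Middle of the inner lower edge of the lip, at x = -83, y = 0, z = 80 mm in the grill's frame; axes as the grill's. The lip is a 4 mm steel strip along the grill's -x wall, over the full width, that overhangs inwards by 22 mm; underside at z = 80 mm, top at 84 mm.
- seat (a point): Middle of the seat, 62 mm above the grill's underside; axes as the grill's. Two ledges at this height carry the cover: under the lip (x -105 to -75 mm) and at the opposite wall (x +83 to +105 mm). Closed, the cover's underside is here, its x along the grill's x, its origin at x = +12 (5 mm play either way), y = 0 (7 mm play). It is too long to drop in flat past the lip.
- cover: Loose cast aluminium cover of about 0.5 kg, flat on the work surface at the start: a plate 176 (x) x 136 (y) x 6 mm plus an equally thick tongue, 80 mm wide, that sticks out 24 mm from the middle of its -x edge. Origin at the middle of the underside of the 176 x 136 mm plate, z up; centre of mass within 10 mm of the z axis. The tongue roughly faces the robot at the start.
- handle (a point): Centre of the cover's bridge handle, 42 mm above the cover's origin; axes as the cover's. The bar is 14 (x) x 80 (y) x 16 (z) mm, on two posts at y = +-35 mm (60 mm clear between them), with 28 mm free between bar and plate. Pinch it from above, one finger on either side in x.
- tongue_tip (a point): Middle of the lower edge of the tongue's end, at x = -112, y = 0, z = 0 mm in the cover's frame; axes as the cover's.
- free_end (a point): Middle of the lower edge of the cover's other end, at x = +88, y = 0, z = 0 mm in the cover's frame; axes as the cover's.
- tongs: Bystander: stainless steel tongs lying flat, 235 x 40 x 18 mm, between the grill and the cover; origin at its underside.
- press: Bystander: cast aluminium grill press, a 120 x 100 mm plate without a tongue, with a round wooden grip along its length, 61 mm high; origin at its underside.
- grinder: Bystander: glass pepper grinder, 54 mm across, 140 mm high; origin at its underside.
- oil: Bystander: green glass oil bottle, 64 mm across, 200 mm high; origin at its underside.
- salt: Bystander: white ceramic salt bowl, 90 mm across, 45 mm high; origin at its underside.
- brush: Bystander: hand brush, lying flat; origin at its underside.
- cup: Bystander: stainless steel cup, 80 mm across, 90 mm high; origin at its underside.

How it is judged (in metres and radians):
On the way:
1. the tongue is under the lip while the other end is still raised (x of tongue_tip in the frame of grill between -0.108 and -0.087 m and z of tongue_tip in the frame of grill between 0.055 and 0.08 m and y of tongue_tip in the frame of grill between -0.04 and 0.04 m and angle between the z axis of cover and the z axis of grill, either way round above 0.04 rad), for 0.1 s.
At the end, for the whole second after the job is handed in: The cover rests inside the grill: tongue at least 7 mm under the lip, both ends within 5 mm of the ledges' height (62 mm above the grill's underside), within the walls, cover at rest and released (x of tongue_tip in the frame of grill below -0.09 m and z of tongue_tip in the frame of grill between 0.057 and 0.067 m and z of free_end in the frame of grill between 0.057 and 0.067 m and x of free_end in the frame of grill below 0.108 m and y of tongue_tip in the frame of grill between -0.02 and 0.02 m and angle between the x axis of cover and the x axis of grill, either way round below 0.12 rad and linear speed of cover below 0.01 m/s and angular speed of cover below 0.05 rad/s); the robot touches nothing.
It fails at once if the hooked cover is let fall: it turns faster than 3 rad/s (as when dropped from over 1 cm) with its tongue under the lip (x of tongue_tip in the frame of grill between -0.108 and -0.087 m and z of tongue_tip in the frame of grill between 0.055 and 0.08 m and y of tongue_tip in the frame of grill between -0.04 and 0.04 m and angular speed of cover above 3 rad/s).
It fails at once if a bystander is moved by more than 3 cm (distance of any of tongs, press, grinder, oil, salt, brush, cup from where it was at the start of the episode above 0.03 m).
It also fails if it takes over 50 s, if anything falls off the work surface, if the arm or the gripper's body presses on something with over 40 N, if the wrist force passes 120 N, or if a joint passes its speed limit or range.

### The arm

A 6-joint arm with a two-finger parallel gripper is mounted at the origin on the work surface. World frame = base frame: x ahead of the robot, y to its left, z up, the work surface at z = 0. Lengths are in mm, angles in rad, forces in N, time in s.
With the tool pointing down it reaches from about 350 to 975 mm from the base axis. Payload 7.1 kg.
Tool frame: the origin (TCP) lies on the front face of the gripper's body, between the roots of the fingers; the fingertips stand 80 mm ahead of it and the grasp point (between the pads) lies 61 mm ahead of it (env.tips_ahead is the distance from the TCP to the fingertips, in mm); z points along the fingers, y is the direction in which the jaws open and shut (so a half turn about z gives the same grasp; the last joint's range is limited). The gripper opens to 88 mm and grips with 3 to 60 N. Pads are 20 mm wide; open, the fingers measure 115 mm over their backs; the gripper's body (75 mm by 178 mm) begins 61 mm behind the grasp point.
Start: joints at [-1.267, 0.423, 1.63, -0, 1.089, -0.019], TCP at [198.282, -592.697, 302.675] pointing down, gripper open.
Joint ranges: [-3, 3], [-0.9, 2.11], [0.09, 2.58], [-1.31, 4.45], [0.11, 2.69], [-2.54, 2.54]. Speed limits (rad/s): [2.39, 2.39, 3.01, 3.14, 3.14, 3.14].

### API

Orientations are given as a unit quaternion [x, y, z, w].
In Python, from station import env, set_gripper, viewer, workorder gives the robot as it stands. Calls block until the motion is done:
- env.reach(position, orientation): joint-space move of the TCP to a pose.
- env.move_l(position, rot=None, rate=150, f_stop=None): straight line of the TCP; rot=None keeps the orientation; rate is the mean speed in mm/s. With f_stop (N) it stops when the force on the tool has changed by that much, and returns True; else False.
- env.move_joints(angles): joint-space move.
- set_gripper(opening): finger opening in mm; the grip force is fixed at half the most; returns when the fingers have stopped.
- env.hold(seconds).
- env.ik(position, orientation): joint angles nearest the present ones, or None.
- env.read_state(): the state.
- viewer.camera(name): name is "scene" or "top" or "wrist"; returns the picture (384x512x3 uint8, blue, green, red); there is no depth.
- viewer.camera_params(name): a dict with "fx", "fy", "cx", "cy" (pixels), "pose" (4x4, takes a point from camera to world coordinates); the wrist camera has in their place "tool_from_camera" (4x4, takes a point from camera to tool coordinates, whose origin is the TCP and whose axes are the flange's). Camera axes: x right, y up, looking along -z (the intrinsics and any distortion apply to the point x, -y, -z); pixel columns grow to the right and rows downward; lengths in mm; the calibration is good to about 2 mm. A picture is of the moment at which its call begins: read the wrist's pose just before it. camera_params takes no time and is no camera call.
A pose or a line that the arm cannot do raises env.IKError and nothing moves.
- workorder.sign_off(): hands the job in, once; it reports no verdict.
The state is a dict: "time_s": time; "qpos": joint angles; "dq": joint speeds; "tau": joint torques, N m; "tool_pos": TCP position; "orientation": TCP orientation; "force": force on the tool from outside, world axes, zero at the start; "wrist_torque": the same for the moment, N m; "width": finger opening in mm.
Only numpy, scipy, OpenCV 4.12 (cv2) and the standard library are available. Lean on these libraries where they do the work, as an engineer would, in place of code of your own. Each camera call takes 0.05 s, during which the arm holds its last target.

## Working session

There is one attempt and no reset: what is moved stays moved. The work goes in short steps, each a Python script; the robot and the scene stay as the last script left them, time stands still between calls to the robot, and variables do not carry over. Pictures are saved under pics/ and viewed, and the job is handed in when it is done.

```bash
ls; mkdir -p pics; python3 - <<'E'
from station import env, set_gripper, viewer, workorder
import cv2
for n in ["scene","top","wrist"]:
    cv2.imwrite(f"pics/{n}0.png",viewer.camera(n)); print(n,viewer.camera_params(n))
s=env.read_state(); print(s)
E
```

```text
pics
scene {'fx': 460.21062609201607, 'fy': 460.21062609201607, 'cx': 257.0279541618194, 'cy': 189.83127441792757, 'pose': array([[-6.77357744e-01, -6.18920443e-01,  3.97648050e-01,
         1.20612197e+03],
       [ 7.35633731e-01, -5.73850081e-01,  3.59915403e-01,
         5.22625540e+02],
       [ 5.43136490e-03,  5.36314804e-01,  8.44000552e-01,
         1.33994444e+03],
       [ 0.00000000e+00,  0.00000000e+00,  0.00000000e+00,
         1.00000000e+00]])}
top {'fx': 349.2808720702896, 'fy': 349.2808720702896, 'cx': 260.2533865908433, 'cy': 193.74315158694085, 'pose': array([[ 3.70774638e-03,  9.97254489e-01, -7.39576744e-02,
         5.44967593e+02],
       [-9.99807547e-01,  2.27212566e-03, -1.94860820e-02,
        -1.93186243e+01],
       [-1.92645416e-02,  7.40156904e-02,  9.97070988e-01,
         1.08145193e+03],
       [ 0.00000000e+00,  0.00000000e+00,  0.00000000e+00,
         1.00000000e+00]])}
wrist {'fx': 319.0162980392448, 'fy': 319.0162980392448, 'cx': 253.1598155088678, 'cy': 187.47949739983775, 'tool_from_camera': array([[ 5.48879624e-04,  9.61716432e-01,  2.740459
[... 261 characters left out ...]
,
         1.00000000e+00]])}
{'time_s': 0.15, 'qpos': array([-1.26701542e+00,  4.23696913e-01,  1.63049311e+00, -9.19268699e-06,
        1.08861756e+00, -1.89790443e-02]), 'dq': array([-0.0026635 , -0.00072146, -0.0015361 ,  0.00159607,  0.00033832,
        0.00125792]), 'tau': array([ 2.59947647e-04, -5.44984245e+01, -2.73920757e+01,  6.44062716e-02,
        2.04601593e-02, -5.61385707e-05]), 'tool_pos': array([ 198.17524749, -592.39482391,  302.06886215]), 'orientation': array([ 9.87005964e-01,  1.60682479e-01, -9.02411325e-05, -6.00737235e-04]), 'force': array([0.22837144, 0.68700817, 0.71872236]), 'wrist_torque': array([-0.043142  ,  0.00794393,  0.04484949]), 'width': 87.3356506191776}
```

View pics/scene0.png

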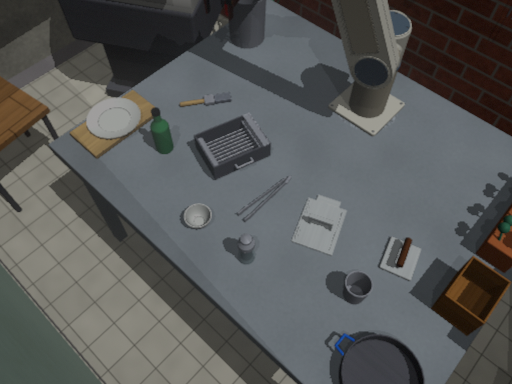

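View pics/top0.png

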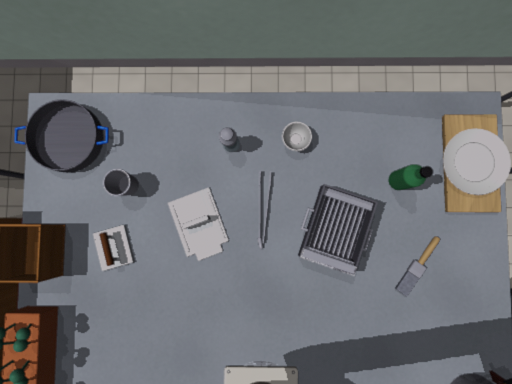

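View pics/wrist0.png

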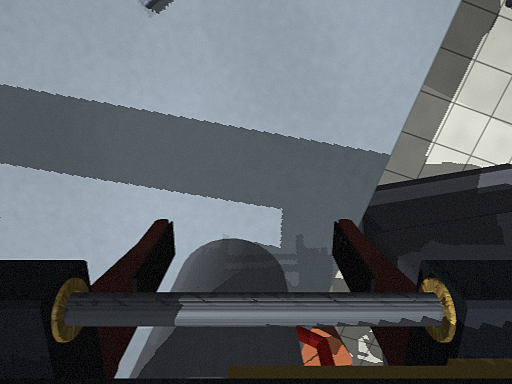

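The scene shows the cover (white plate with bridge handle) near top-view pixel (198,223), its tongue at (208,252). The grill is near (340,230) with its lip towards the robot at (330,260), and the tongs lie between them at (265,210). Next I'll get rough positions, then take close wrist views.

```bash
cat > h.py <<'E'
from station import env, set_gripper, viewer, workorder
import numpy as np, cv2
from scipy.spatial.transform import Rotation as R
def campose(name,state=None):
    p=viewer.camera_params(name)
    if name!="wrist": T=p["pose"]
    else:
        W=np.eye(4); W[:3,:3]=R.from_quat(state["orientation"]).as_matrix(); W[:3,3]=state["tool_pos"]
        T=W@p["tool_from_camera"]
    return p,T
def ray(p,T,px):
    px=np.atleast_2d(px).astype(float)
    d=np.c_[(px[:,0]-p["cx"])/p["fx"],-(px[:,1]-p["cy"])/p["fy"],-np.ones(len(px))]
    d=d@T[:3,:3].T
    return T[:3,3],d/np.linalg.norm(d,axis=1)[:,None]
def toplane(p,T,px,z):
    o,d=ray(p,T,px); return o+d*((z-o[2])/d[:,2])[:,None]
def proj(p,T,P):
    c=(np.atleast_2d(P)-T[:3,3])@T[:3,:3]
    return np.c_[p["cx"]+p["fx"]*c[:,0]/-c[:,2],p["cy"]-p["fy"]*c[:,1]/-c[:,2]]
def tri(rays):
    A=np.zeros((3,3));b=np.zeros(3)
    for o,d in rays:
        M=np.eye(3)-np.outer(d,d);A+=M;b+=M@o
    X=np.linalg.solve(A,b)
    return X,[np.linalg.norm((np.eye(3)-np.outer(d,d))@(X-o)) for o,d in rays]
def down(yaw,tilt=0):
    """tool z down, tool y (jaw) along horizontal heading yaw(+90?) : tool x = heading yaw; then tilt"""
    x=np.array([np.cos(yaw),np.sin(yaw),0]);z=np.array([0,0,-1.]);y=np.cross(z,x)
    return R.from_matrix(np.c_[x,y,z])
def snap(n,name="wrist"):
    s=env.read_state(); im=viewer.camera(name); cv2.imwrite(f"pics/{n}.png",im)
    import pickle; pickle.dump((s,name),open(f"pics/{n}.pkl","wb")); return im,s
def load(n):
    import pickle; s,name=pickle.load(open(f"pics/{n}.pkl","rb")); return cv2.imread(f"pics/{n}.png"),*campose(name,s)
E
python3 - <<'E'
from h import *
p,T=campose("top")
np.set_printoptions(precision=1,suppress=True)
for n,px,z in [("cover",(198,218),6),("tongue",(208,256),6),("c corners",[(169,203),(211,188),(227,235),(185,249)],6),("handle",(194,221),50),("grill corners",[(330,185),(375,197),(355,272),(300,263)],84),("tongs",[(262,172),(271,173),(262,247)],15),("salt",(297,138),45),("oil",(405,180),0),("grinder",(230,145),0),("press",(113,248),0),("cup",(118,183),90)]:
    print(n,toplane(p,T,px,z).tolist())
im=cv2.imread("pics/top0.png")
cv2.imwrite("pics/top0z.png",cv2.resize(im[160:300,150:400],None,fx=3.1,fy=3.1,interpolation=cv2.INTER_CUBIC))
E
```

```text
cover [[549.3172294137183, 193.3721645984955, 6.0]]
tongue [[433.5658939392413, 160.7327078753065, 6.0]]
c corners [[595.3419988516868, 284.3142169281367, 6.0], [642.2456840950366, 154.49497791777196, 6.0], [497.6312905736943, 103.23040090304757, 6.0], [454.3944655725855, 231.75279065652157, 6.0]]
handle [[540.2516733849288, 196.38500843741696, 50.0]]
grill corners [[644.4678725525445, -199.1327489052271, 84.0], [610.4089936223569, -326.27020609207955, 84.0], [399.6173673461515, -266.2466514248997, 83.99999999999989], [423.6133970442598, -112.51621896547726, 84.0]]
tongs [[691.1529639467722, -3.601747082100932, 15.0], [688.0857631703523, -31.280369655799063, 15.0], [462.396069364885, -4.3653904204147995, 15.0]]
salt [[790.0996822850591, -108.90596024720861, 45.0]]
oil [[668.780780565634, -445.31784993607, 0.0]]
grinder [[778.5946228221259, 97.49442714524896, 0.0]]
press [[455.768490005598, 457.0019157333625, 0.0]]
cup [[648.5592094688616, 409.3813051650542, 90.0]]
```

View pics/top0z.png

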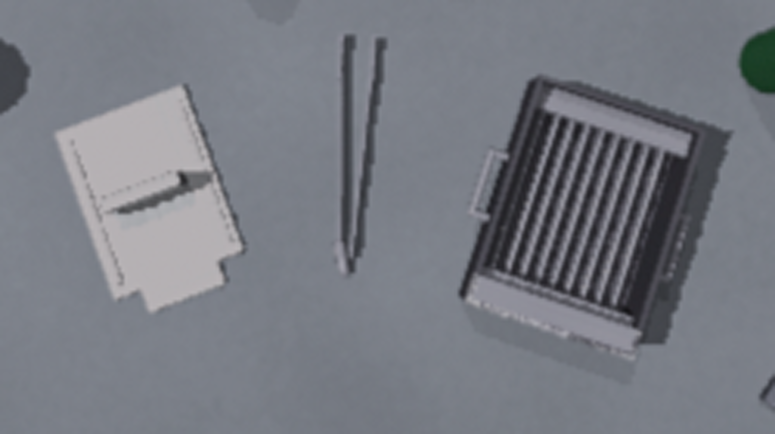

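The top view gives cover ≈ (548,193) with yaw ≈ 0.33, and grill ≈ (519,-226) with yaw ≈ -0.32. I'll take two wrist views of each.

```bash
python3 - <<'E'
from h import *
def at(c,yaw,offx,offy,z,n):
    Q=down(yaw+np.pi/2); X=Q.as_matrix()
    pos=np.array([c[0],c[1],z])+X[:,0]*offx+X[:,1]*offy
    env.reach(pos,Q.as_quat()); env.hold(.2); im,s=snap(n); print(n,s["tool_pos"],s["time_s"])
g=(519,-226);c=(548,193)
at(g,-.32,-60,-60,330,"g1"); at(g,-.32,-60,60,330,"g2")
at(c,.33,-60,60,330,"c1"); at(c,.33,-60,-60,330,"c2")
for a in("g","c"):
    cv2.imwrite(f"pics/{a}12.png",cv2.resize(np.hstack([cv2.imread(f"pics/{a}1.png"),cv2.imread(f"pics/{a}2.png")]),(800,300)))
E
```

```text
g1 [ 442.88136262 -264.85157154  329.86834035] 1.8667
g2 [ 556.03729067 -301.63177705  330.17522259] 2.6667
c1 [624.41373161 154.70245933 329.99713865] 4.6083
c2 [511.8195281  117.0818352  330.08915505] 5.4083
```

View pics/g1.png

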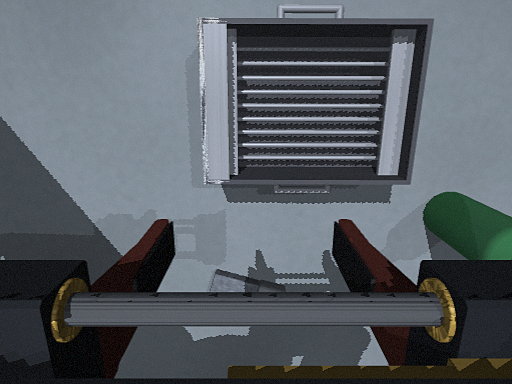

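View pics/g2.png

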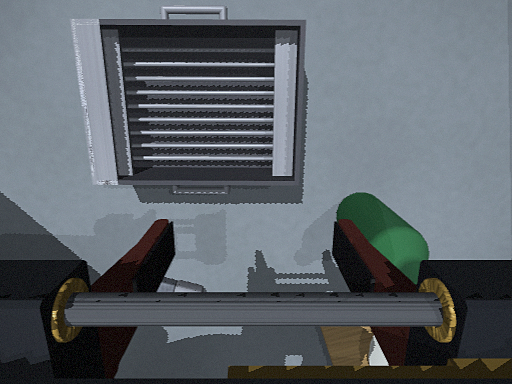

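View pics/c1.png

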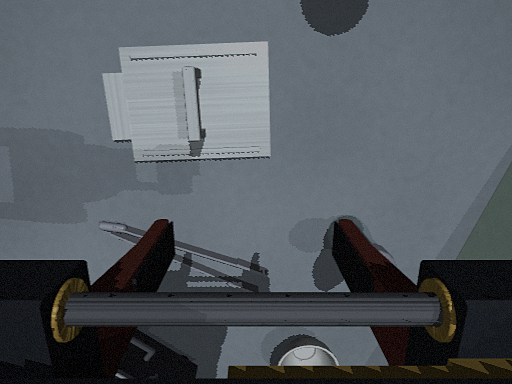

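View pics/c2.png

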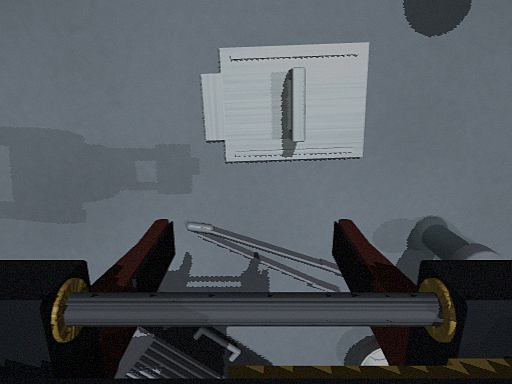

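g1 and g2 show the grill rim: outer corners ≈ (202,19), (433,19), (411,184), (206,184) in g1 and (72,20), (306,20), (302,185), (94,185) in g2. c1 and c2 show the plate, its tongue on the left, and the handle bar at (192,103) and (298,104). I'll zoom in for corners.

```bash
python3 - <<'E'
from h import *
def z(n,x0,y0,w,h,f):
    im=cv2.imread(f"pics/{n}.png")[y0:y0+h,x0:x0+w]
    im=cv2.resize(im,None,fx=f,fy=f,interpolation=cv2.INTER_CUBIC)
    for i in range(0,w,20): cv2.line(im,(i*f,0),(i*f,6),(0,0,255),1);cv2.putText(im,str(x0+i),(i*f,16),0,.35,(0,0,255))
    for i in range(0,h,20): cv2.line(im,(0,i*f),(6,i*f),(0,0,255),1);cv2.putText(im,str(y0+i),(8,i*f+4),0,.35,(0,0,255))
    cv2.imwrite(f"pics/z_{n}.png",im)
z("g1",185,5,260,190,3); z("g2",60,5,260,190,3); z("c1",90,30,200,140,4); z("c2",190,30,200,140,4)
E
```

```text
(no output)
```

View pics/z_g1.png

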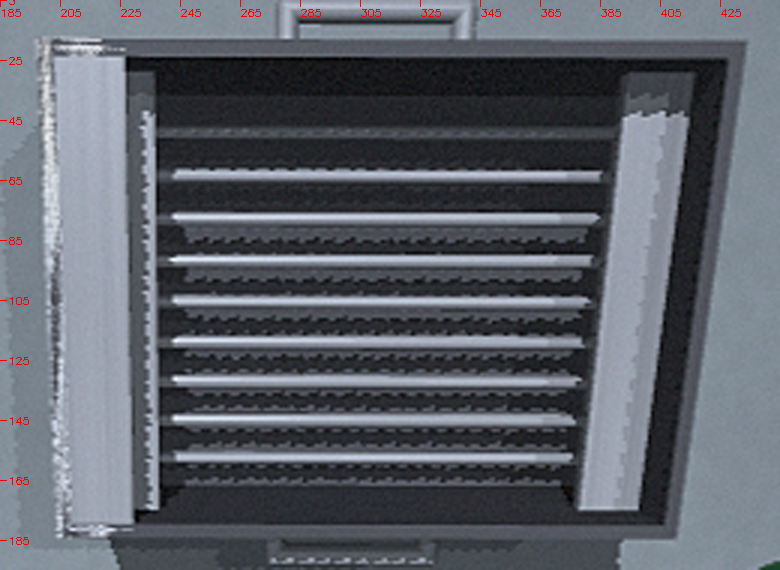

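View pics/z_g2.png

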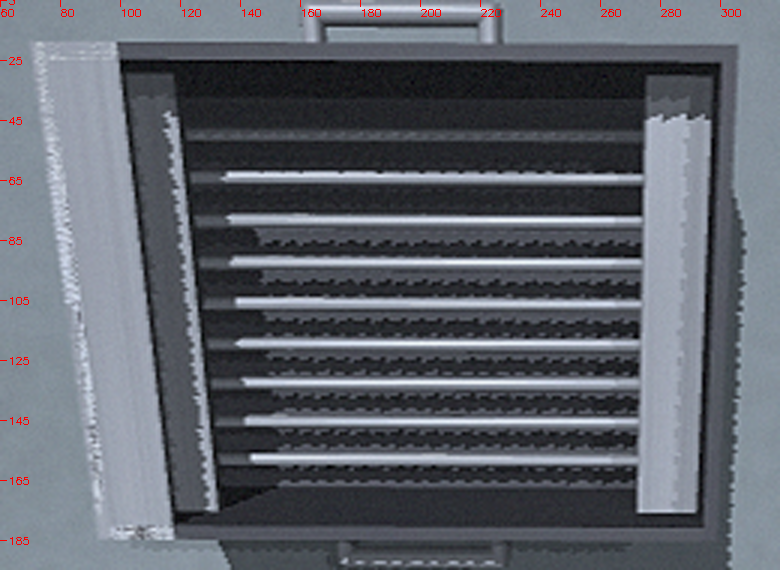

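View pics/z_c1.png

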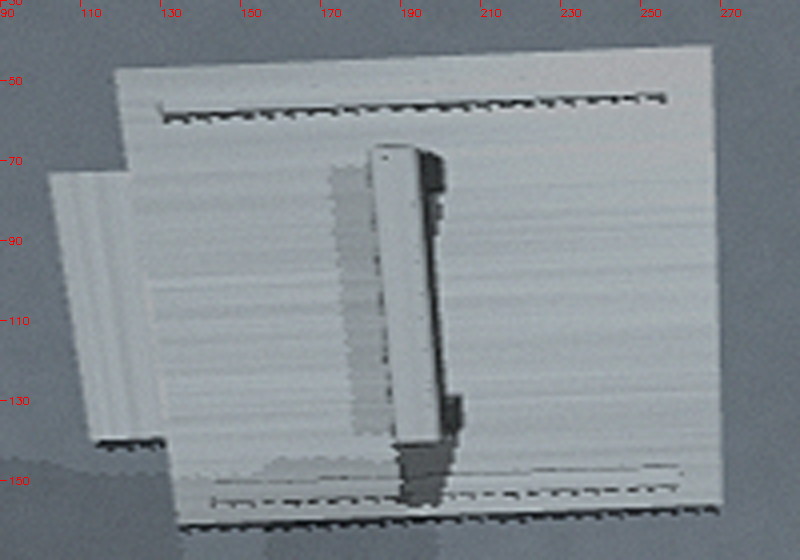

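View pics/z_c2.png

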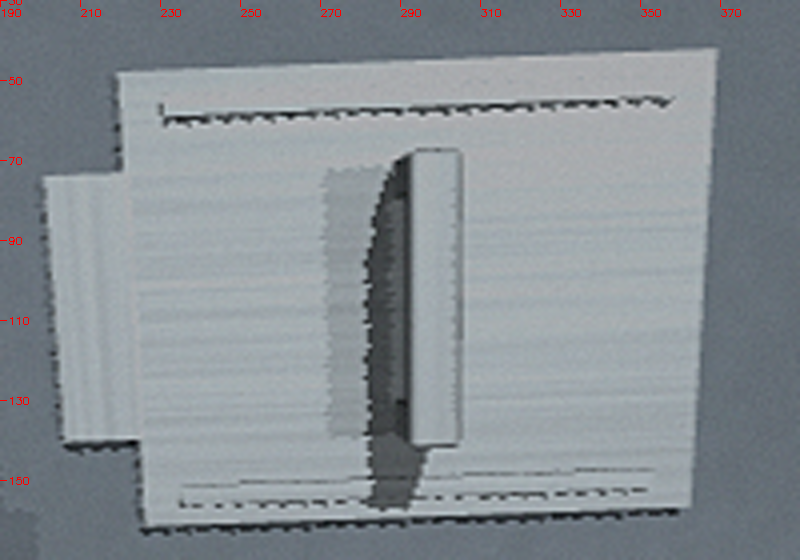

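```bash
cat > meas.py <<'E'
from h import *
np.set_printoptions(precision=1,suppress=True)
def T2(a,b,pa,pb,x0a,y0a,x0b,y0b,f):
    _,p1,T1=load(a);_,p2,T2_=load(b);out=[]
    for u,v in zip(pa,pb):
        u=np.array(u)/f+[x0a-.5,y0a-.5]; v=np.array(v)/f+[x0b-.5,y0b-.5]
        o1,d1=ray(p1,T1,u);o2,d2=ray(p2,T2_,v)
        X,e=tri([(o1,d1[0]),(o2,d2[0])]);out.append(X);print(X,"res %.1f"%max(e))
    return np.array(out)
if __name__=="__main__":
    g=T2("g1","g2",[(38,40),(746,41),(677,537),(58,538),(126,57),(134,523),(577,508),(638,508),(688,115)],
     [(33,42),(738,45),(716,538),(96,540),(120,62),(175,525),(637,512),(696,512),(709,117)],185,5,60,5,3)
    print("centre",g[:4].mean(0),"yaw",np.arctan2(*((g[1]+g[2]-g[0]-g[3])[[1,0]])),np.arctan2(*((g[0]-g[3])[[1,0]]))-np.pi/2)
    print("len",np.linalg.norm(g[1]-g[0]),np.linalg.norm(g[2]-g[3]),np.linalg.norm(g[0]-g[3]),np.linalg.norm(g[1]-g[2]))
    c=T2("c1","c2",[(115,69),(711,45),(722,506),(178,524),(50,173),(94,440)],[(117,72),(717,48),(690,506),(146,524),(43,177),(64,440)],90,30,190,30,4)
    print("centre",c[:4].mean(0),"yaw",np.arctan2(*((c[1]+c[2]-c[0]-c[3])[[1,0]])),np.arctan2(*((c[0]+c[1]-c[3]-c[2])[[1,0]]))-np.pi/2)
    print("len",np.linalg.norm(c[1]-c[0]),np.linalg.norm(c[2]-c[3]),np.linalg.norm(c[0]-c[3]),np.linalg.norm(c[1]-c[2]), "tongue mid",c[4:].mean(0))
    h=T2("c1","c2",[(372,145),(416,145),(440,440),(396,440)],[(412,150),(460,150),(462,444),(411,444)],90,30,190,30,4)
    print("handle",h.mean(0),"yaw",np.arctan2(*((h[0]+h[1]-h[3]-h[2])[[1,0]]))-np.pi/2)
E
python3 meas.py
```

```text
[ 440.7 -110.2   80.7] res 0.1
[ 649.2 -180.4   82.6] res 0.1
[ 598.4 -330.8   84.3] res 0.2
[ 390.6 -261.9   86.1] res 0.1
[ 465.  -124.4   83.4] res 0.3
[ 417.1 -266.1   81.7] res 0.1
[ 574.3 -318.5   59.8] res 0.4
[ 595.4 -325.    61.9] res 0.4
[ 638.1 -195.6   62.6] res 0.1
centre [ 519.7 -220.8   83.4] yaw -0.32254644093688783 -0.31932536551908464
len 219.9914483489355 218.96583109521168 159.7804715459135 158.7446522170018
[432.7 228.3   3.6] res 0.0
[597.  291.    6.4] res 0.1
[645.8 164.1   5.9] res 0.5
[482.  102.1   6.9] res 0.3
[420.1 193.2   2.9] res 0.2
[448.8 118.5   1.5] res 0.3
centre [539.4 196.4   5.7] yaw 0.3633756518291177 0.369910355688579
len 175.88513508465738 175.17093967418617 135.52362946677326 135.90276279527546 tongue mid [434.4 155.9   2.2]
[519.3 231.7  44.8] res 0.2
[531.2 235.5  48.2] res 0.2
[559.7 162.8  52.3] res 0.1
[547.1 157.7  46.2] res 0.2
handle [539.3 196.9  47.9] yaw 0.36602941716569415
```

Measurements agree with the stated sizes (lengths within 1 mm; rim 83.4, ledge about 61.5, handle top about 48 mm). Now the grasp.

```bash
cat >> h.py <<'E'
COV=(539.4,196.5,0.0,0.367); G=np.array([519.7,-220.8,0.]); GY=-.321
GR=R.from_euler("z",GY)
def tcp(origin,Rc,h=103.):
    Xc=Rc.as_matrix(); 
    return np.array(origin)+Xc[:,2]*h, R.from_matrix(np.c_[Xc[:,1],Xc[:,0],-Xc[:,2]]).as_quat()
def cov_from_tool(s,h=103.):
    X=R.from_quat(s["orientation"]).as_matrix(); Xc=np.c_[X[:,1],X[:,0],-X[:,2]]
    return s["tool_pos"]-Xc[:,2]*h, Xc
def tip_pose(tx,tz,a,ty=0,h=103.,dx=0.):
    """tool pose putting tongue tip at grill (tx,ty,tz), tilt a"""
    Rc=GR*R.from_euler("y",-a)
    o=G+GR.apply([tx,ty,tz])-Rc.apply([-112-dx,0,0])
    return tcp(o,Rc,h)
E
python3 - <<'E'
from h import *
for a in [(-68,110,.2),(-68,66,.2),(-100,66,.2),(-100,62,0)]:
    p,q=tip_pose(*a); print(a,p,env.ik(p,q))
Rc=R.from_euler("z",COV[3])
p,q=tcp(COV[:3],Rc)
env.reach(p+[0,0,100],q)
set_gripper(60)
print(env.move_l(p,rate=80,f_stop=8))
s=env.read_state(); print(s["tool_pos"],p,s["force"],s["time_s"])
snap("w_pre"); set_gripper(0); s=env.read_state(); print(s["width"],s["force"]); snap("w_grip")
E
```

```text
(-68, 110, 0.2) [ 539.91628902 -227.52190786  233.19782257] [-0.42740388  0.40177958  1.87131847  0.03398894  0.66987722 -0.1309462 ]
(-68, 66, 0.2) [ 539.91628902 -227.52190786  189.19782257] [-0.42740388  0.47079231  1.89342658  0.03858003  0.57881602 -0.13659894]
(-100, 66, 0.2) [ 509.55083696 -217.42540742  189.19782257] [-0.43408803  0.43389379  1.96295478  0.04315922  0.54640166 -0.14773381]
(-100, 62, 0) [ 531.08704452 -224.58618766  165.        ] [-4.20712694e-01  5.43567735e-01  1.81966942e+00 -4.44089210e-16
  7.78355500e-01 -9.97126941e-02]
False
[539.77301056 196.60956748 103.53518131] [539.4 196.5 103. ] [ 0.77987994  1.14821464 -0.27965531] 8.1417
13.828501800345476 [-1.81924867 -0.64673934  1.6824395 ]
```

View pics/w_grip.png

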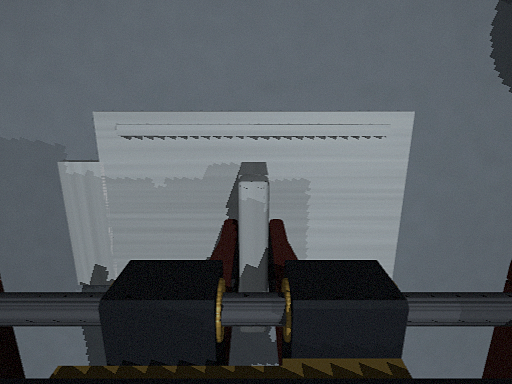

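The fingers (pixels 230 and 280, row 250) have the bar between them at 13.8 mm width. Now I'll lift, carry to above the grill with tilt, and check.

```bash
python3 - <<'E'
from h import *
p,q=tcp(COV[:3],R.from_euler("z",COV[3]))
env.move_l(p+[0,0,150],rate=120)
s=env.read_state(); print(s["force"],s["width"],s["wrist_torque"]); snap("lift")
p,q=tip_pose(-68,140,.2); env.reach(p,q); env.hold(.3)
s=env.read_state(); print(s["tool_pos"]-p,s["force"],s["width"],s["time_s"]); snap("over"); snap("over_top","top"); snap("over_scene","scene")
a=cv2.imread("pics/over_top.png")[150:310,270:420];b=cv2.imread("pics/over_scene.png")[80:240,170:320]
cv2.imwrite("pics/over_z.png",cv2.resize(np.hstack([a,b]),None,fx=2.6,fy=2.6,interpolation=cv2.INTER_CUBIC))
E
```

```text
[ 0.32298667 -0.19599278 -4.52082617] 13.831779077454287 [-0.00283115 -0.09586691 -0.00759328]
[ 0.26337731  0.62568856 -0.01132314] [ 0.81697195  0.10842904 -4.34179551] 13.85293810637934 12.3417
```

View pics/over.png

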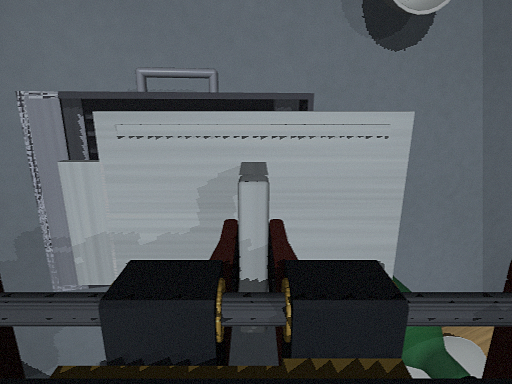

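View pics/over_z.png

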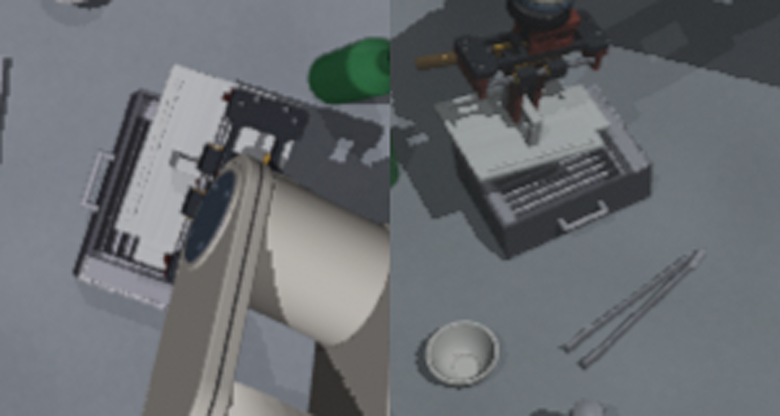

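The plate's +y edge sits at (93,112)–(414,111) and the tongue corner at (58,161), the same as at the grasp, so there was no slip. I'll compare with the predicted pixels for my assumed cover-in-tool pose.

```bash
python3 - <<'E'
from h import *
np.set_printoptions(precision=1,suppress=True)
im,p,T=load("over"); s=__import__("pickle").load(open("pics/over.pkl","rb"))[0]
o,X=cov_from_tool(s)
P=lambda q:o+X@np.array(q,float)
for q in [(-88,68,6),(88,68,6),(-112,40,6),(-88,40,6),(-7,40,50),(7,40,50)]: print(q,proj(p,T,P(q))[0])
z=cv2.resize(im[90:190,40:440],None,fx=2,fy=2,interpolation=cv2.INTER_CUBIC); cv2.imwrite("pics/over_zz.png",z)
# grill top corners, measured frame
for q in [(-110,80,84),(-83,80,84),(110,80,84)]: print("grill",proj(p,T,G+GR.apply(q))[0])
E
```

```text
(-88, 68, 6) [ 89.7 111.9]
(88, 68, 6) [412.9 112. ]
(-112, 40, 6) [ 54.3 162.5]
(-88, 40, 6) [ 96.6 162.5]
(-7, 40, 50) [234.8 182.6]
(7, 40, 50) [266.9 182.6]
grill [14.6 91.4]
grill [57.4 91.5]
grill [314.2  92.6]
```

View pics/over_zz.png

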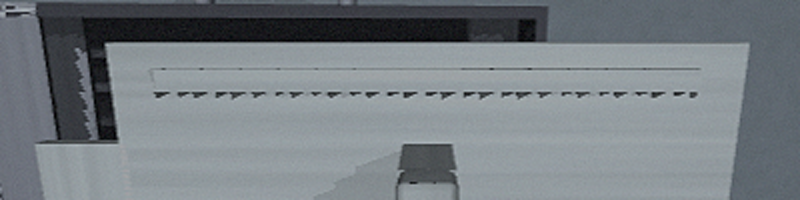

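Offsets are about 1 mm (cover 1 mm lower and 1 mm towards +x), well inside the play. Next: lower it, then hook.

```bash
python3 - <<'E'
from h import *
H=103.8
p,q=tip_pose(-70,66,.2,h=H); r=env.move_l(p,q,rate=70,f_stop=6); env.hold(.2)
s=env.read_state(); print(r,s["tool_pos"]-p,s["force"],s["time_s"]); snap("low")
if not r:
    p,q=tip_pose(-100.5,66,.2,h=H); r=env.move_l(p,q,rate=25,f_stop=6); env.hold(.3)
    s=env.read_state(); print(r,s["tool_pos"]-p,s["force"],s["wrist_torque"],s["width"],s["time_s"]); snap("hook"); snap("hook_scene","scene")
b=cv2.imread("pics/hook_scene.png")[90:190,170:310]
cv2.imwrite("pics/hook_z.png",cv2.resize(b,None,fx=5,fy=5,interpolation=cv2.INTER_CUBIC))
E
```

```text
False [ 0.19951394 -0.09720972  0.46575597] [ 0.42380402 -0.00925405 -4.58943458] 13.8917
False [ 0.0375455   0.00082971 -0.03088459] [-0.32405216 -0.25524883 -4.29620705] [0.02806146 0.1426539  0.05373209] 13.58019105497265 15.6083
```

View pics/hook.png

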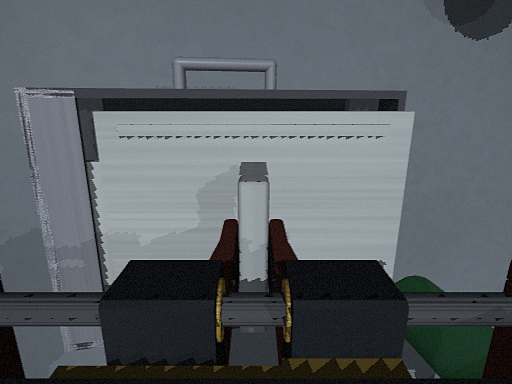

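View pics/hook_z.png

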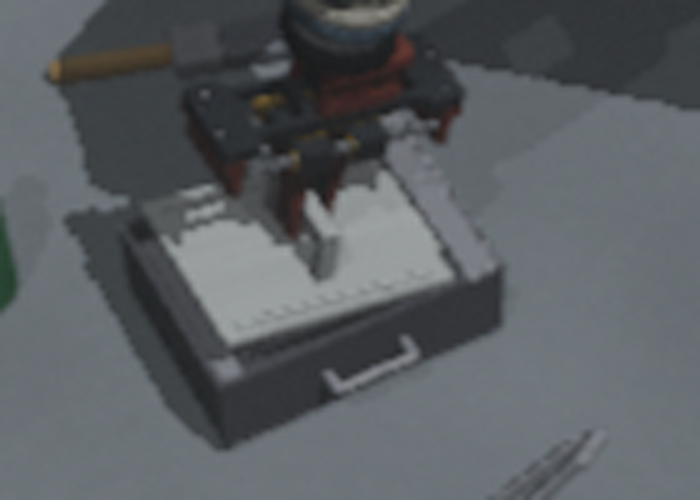

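The tongue corner (58,161) is now hidden under the lip, the plate edge runs just beside the lip, and there is no contact force. Swing down in small steps.

```bash
python3 - <<'E'
from h import *
H=103.8
for a,tz in [(.16,65.5),(.12,65),(.08,64.5),(.045,64),(.02,63.5),(0,63.5)]:
    p,q=tip_pose(-100.5,tz,a,h=H); r=env.move_l(p,q,rate=15,f_stop=5)
    s=env.read_state(); print(a,r,s["tool_pos"]-p,s["force"],s["wrist_torque"],s["time_s"])
    if r: break
else:
    p,q=tip_pose(-100.5,58,0,h=H); r=env.move_l(p,q,rate=6,f_stop=4)
    env.hold(.2);s=env.read_state(); print("down",r,s["tool_pos"]-p,s["force"],s["wrist_torque"],s["time_s"])
snap("flat"); snap("flat_scene","scene")
E
```

```text
0.16 False [ 0.0480152  -0.00722825 -0.15903069] [-0.17985909 -0.44587539 -4.12339358] [0.00282561 0.1035075  0.01131196] 16.2833
0.12 False [ 0.04646678 -0.01391336 -0.12287761] [-0.97777973  0.24856252 -2.65284158] [ 0.00285114  0.05786383 -0.0184169 ] 16.8583
0.08 False [ 0.00507843  0.0436186  -0.16230825] [-0.32884441  1.13288389 -3.93284791] [-0.01275221  0.08076357  0.01141678] 17.4417
0.045 False [ 0.0647995   0.02323901 -0.16573939] [-0.64421425  0.24439351 -4.01008417] [-0.03168136 -0.03550041 -0.02087995] 17.975
0.02 False [ 0.11936101 -0.04046599 -0.12434426] [ 0.39782084 -0.46450576 -5.03795113] [-0.08853198 -0.0915511  -0.02032135] 18.4083
0 False [ 0.17493787 -0.06267339 -0.1033184 ] [-0.76969917  0.85083747 -4.64177597] [-0.07898309 -0.09954269  0.00302013] 18.7583
down True [ 0.00543115 -0.00969345  3.10882811] [-0.74757589  0.68910218  6.05485322] [-0.03816235  0.01032009  0.04971428] 19.4917
```

View pics/flat.png

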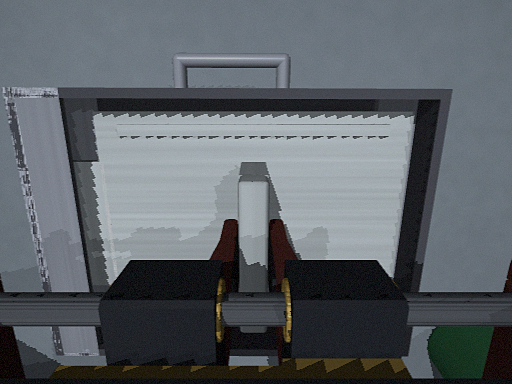

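Contact came at 61 mm computed height, right at the ledges, and the cover is flat inside the walls. The plate edge (93,112)–(414,112) lies inside the rim (60–450). Release and retreat.

```bash
python3 - <<'E'
from h import *
set_gripper(50); s=env.read_state(); print(s["force"],s["width"])
p=s["tool_pos"]; env.move_l(p+[0,0,170],rate=120)
Q=down(GY+np.pi/2); X=Q.as_matrix()
for n,oy in (("e1",-60),("e2",60)):
    env.reach(G+[0,0,330]+X[:,0]*-60+X[:,1]*oy,Q.as_quat()); env.hold(.3); snap(n)
print(env.read_state()["time_s"])
env.move_joints([-1.267,.423,1.63,0,1.089,-.019]); snap("end_top","top")
def z(n,x0,y0,w,h,f):
    im=cv2.resize(cv2.imread(f"pics/{n}.png")[y0:y0+h,x0:x0+w],None,fx=f,fy=f,interpolation=cv2.INTER_CUBIC)
    cv2.imwrite(f"pics/z_{n}.png",im)
z("e1",185,5,260,190,3); z("e2",60,5,260,190,3)
E
```

```text
[-0.28193598  0.13188752  0.47334146] 49.58858443542741
23.6
```

View pics/z_e1.png

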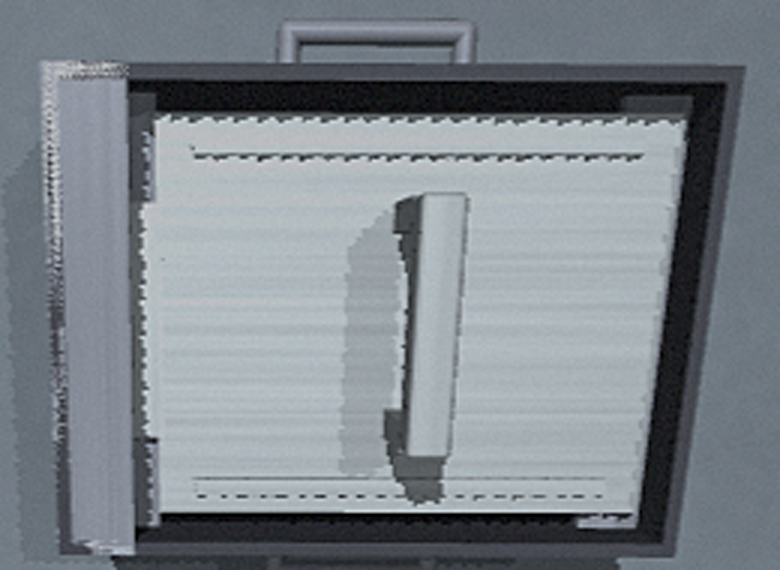

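View pics/z_e2.png

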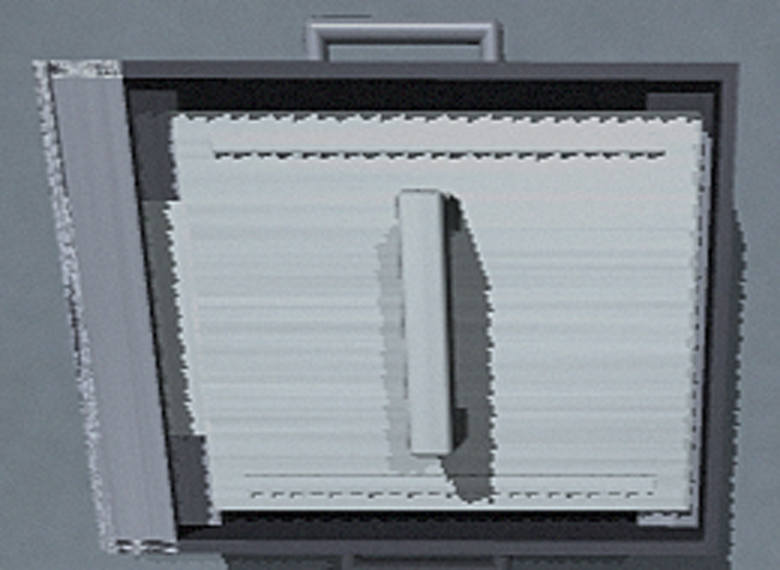

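View pics/end_top.png

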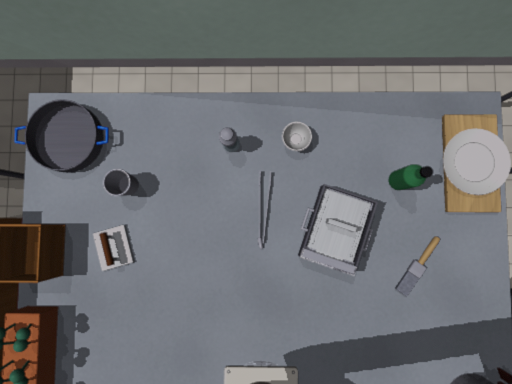

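Both views show the cover seated inside the rim with the tongue (rows 200–435 in the zoom) running under the lip, and the bystanders look unmoved. I'll check position and heights numerically.

```bash
python3 - <<'E'
from meas import *
c=T2("e1","e2",[(155,114),(688,119),(635,514),(157,514),(422,192),(468,193),(450,457),(406,457),(745,66),(40,61)],[(172,113),(702,114),(691,512),(211,512),(398,190),(443,190),(455,454),(411,454),(738,64),(34,61)],185,5,60,5,3)
g=GR.inv().apply(c-G); print(g); print("plate centre",g[:4].mean(0),"handle",g[4:8].mean(0))
a=cv2.imread("pics/top0.png");b=cv2.imread("pics/end_top.png")
d=(cv2.absdiff(a,b).max(2)>40).astype(np.uint8); n,l,st,_=cv2.connectedComponentsWithStats(d)
print([s.tolist() for s in st[1:] if s[4]>15])
E
```

```text
[ 468.8 -131.5   66.7] res 0.1
[ 635.  -188.    69.6] res 0.4
[ 593.5 -316.9   65.2] res 0.1
[ 424.9 -260.3   67.9] res 0.0
[ 537.2 -183.2  108.3] res 0.0
[ 550.  -187.6  109.1] res 0.1
[ 525.4 -263.3  108. ] res 0.1
[ 512.  -258.8  108.1] res 0.1
[ 647.7 -178.8   83.5] res 0.1
[ 439.7 -108.6   83.3] res 0.2
[[ -76.5   68.7   66.7]
 [  99.1   67.5   69.6]
 [ 100.3  -67.9   65.2]
 [ -77.5  -67.4   67.9]
 [   4.7   41.2  108.3]
 [  18.3   41.1  109.1]
 [  18.8  -38.5  108. ]
 [   4.7  -38.5  108.1]
 [ 108.2   80.2   83.5]
 [-111.3   81.2   83.3]]
plate centre [11.4  0.2 67.3] handle [ 11.6   1.3 108.4]
[[168, 188, 61, 72, 2467], [307, 189, 62, 73, 2326], [498, 369, 14, 10, 76], [490, 371, 17, 13, 79]]
```

```bash
python3 -c "
from h import *
workorder.sign_off(); print(env.read_state()['time_s'])"
```

```text
the job is handed in; nothing more can be done
the job is handed in; nothing more can be done
```

The grill is closed and the job is handed in; sign-off reports no verdict. I pinched the cover by its handle, carried it to the grill tilted 0.2 rad and slid the tongue under the lip. I then swung it down in small steps until it touched the ledges with about 10 N of contact, let go and backed away.

My last checks, in the grill's frame:
- **Position:** the cover's centre is at x ≈ +11.4 mm, y ≈ 0 mm, against a target of +12 and 0. By calculation from that, the tongue tip is at about -100.6 mm, roughly 18 mm under the lip.
- **Height:** the top of the plate is at about 67.3 mm at both ends, so the underside is at about 61.3 mm against the stated 62 mm. Individual corners read between 65.2 and 69.6 mm, which is the noise of picking pixels by hand.
- **Bystanders:** comparing the top camera's first and last pictures, only the cover's old and new places changed, plus small patches in the image's bottom-right corner by the robot.
- **Disagreements:** while gripped, the cover sat about 1 mm lower and 1 mm further towards +x than I had assumed. I allowed for the height in the motion. The sideways offset was within the play, and no check failed.

The clock read 23.6 s before the last retreat, well within the 50 s limit.

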